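# Charge a beaker from the grinding-ball dispenser and put it on the balance

## Robot

A 7-joint arm with a two-finger parallel gripper is mounted at the origin on the work surface. World frame = base frame: x ahead of the robot, y to its left, z up, the work surface at z = 0. Lengths are in m, angles in rad, forces in N, time in s.
With the tool pointing down it reaches from about 0.4 to 0.85 m from the base axis. Payload 4.5 kg.
Tool frame: the origin (TCP) lies between the finger pads; the fingertips stand 19 mm ahead of it and the grasp point (between the pads) is the TCP (r.tips_ahead is the distance from the TCP to the fingertips, in m); z points along the fingers, y is the line along which they close (so a half turn about z gives the same grasp; the last joint's range is limited). The gripper opens to 88 mm and grips with 3 to 60 N. Pads are 18 mm wide; open, the fingers measure 123 mm over their backs; the gripper's body (75 mm by 187 mm) begins 45 mm behind the grasp point.
Start: joints at [-1.118, 0.689, -0.195, 1.565, 0.157, 0.902, -0.215], TCP at [0.254, 0.571, 0.258] pointing down, gripper open.
Joint ranges: [-3.01, 3.01], [-0.46, 2.08], [-1.47, 1.51], [0.13, 2.56], [-1, 4.14], [0.04, 2.09], [-2.66, 2.66]. Speed limits (rad/s): [2.57, 2.57, 3.14, 3.14, 3.14, 3.14, 3.14].

## Interface

Orientations are given as a unit quaternion [x, y, z, w].
In Python, from plant import r, cams, models gives the robot as it stands. The module is installed in compiled form; this text tells all that it offers.
- The arm moves only by the tool jog_arm, never from a script. Its arguments are lists of equal length, an entry for each row: "turn": the turn, a rotation vector about the tool's x, y, z in rad, a list of three; "translation": the shift along the tool's x, y, z in m, a list of three; "grip": the closure, from 0 (fully open) to 1 (shut). In form: {"turn": [[ax, ay, az], ...], "translation": [[tx, ty, tz], ...], "grip": [grip, ...]}. A call has 1 to 20 rows; each row is the pose to reach, as a shift and turn from the pose commanded when the call began, along the tool's axes at that moment; what a row does not reach only later rows make up. A row lasts 1/8 s, in which the tool goes at most 62.5 mm and 10.7 degrees, less where a joint would pass 70% of its speed; a pose out of reach is approached as far as the arm can. A call with a gripper value outside its range is refused whole. The fingers move at their own pace and stop on an object; "force" is the grip in N (left out, the last holds). Time passes only in rows, so rows that repeat a pose let the fingers close. It gives the time, the measured TCP pose, the force, the opening and the grip force at its end, in the units of the state.
- r.get_state(): the state, without advancing time (a new reading comes with each control period).
- cams.snapshot(name): name is "side" or "top"; returns the picture (400x640x3 uint8, red, green, blue); there is no depth.
- cams.camera_params(name): a dict with "fx", "fy", "cx", "cy" (pixels), "eye" and "orientation" of the camera in the world. Camera axes: x right, y up, looking along -z (the intrinsics and any distortion apply to the point x, -y, -z); pixel columns grow to the right and rows downward; lengths in m; the calibration is good to about 2 mm. A picture is of the moment at which its call begins. camera_params takes no time and is no camera call.
- r.finish_job(): hands the job in; it is judged then, once.
Trained networks look in the newest picture that a camera, given by its name, has taken for a name from the list of things; names that differ only in an ending like _2 or _b are one class to them, and where a whole thing is asked for, a point or a joint stands for the part that bears it (a point fixed in the world has none). Each returns a list of dicts, best first, with "p" (0 to 1); they miss things now and then, are a little off and sometimes report something else, mostly with a low value. They report only what shows in the picture. A call takes as long as a camera call.
- models.find_in(camera, name): "position" ([x, y, z] in m, in world coordinates, good to about 4 mm: the middle of the surface that is visible of it).
- models.masks_of(camera, name): "pixels" (400x640 bool, what is visible of it).
- models.place_of(camera, name): "position" ([x, y, z] in m, in world coordinates, good to about 4 mm: a listed point, or the origin of a listed thing).
The state is a dict: "clock": time; "q": joint angles; "qd": joint speeds; "joint_torque": joint torques, N m; "tool_pos": TCP position; "eef_rot": TCP orientation; "contact_force": force on the tool from outside, world axes, zero at the start; "moment": the same for the moment, N m; "opening": opening from 0.0 (shut) to 1.0 (fully open); "finger_force": force on a finger pad.
Only numpy, scipy, OpenCV 4.12 (cv2) and the standard library are available. Lean on these libraries where they do the work, as an engineer would, in place of code of your own. Each camera call takes 0.05 s, during which the arm holds its last target. There are 200 camera calls.

## Task

Stand the empty steel beaker upright in the horseshoe cradle under the ball dispenser's spout, pushed back against the fence, pull the shutter open by its black post so that all six balls run into the beaker, and push the shutter fully shut again before you take the beaker away. Then set the loaded beaker upright on the balance, its whole foot on the round pan and all six balls in it, and let go. Leave the other things on the bench where they are.

Things in the scene. Friction and masses are not known exactly. Their poses are not given: they have to be found in the camera images.
- dispenser: Fixed gravity dispenser for grinding balls: steel base plate 140 (x) x 315 (y) mm, 8 mm thick, y -100 to +215 mm; four 18 mm square posts at x, y = +-52 mm carry the hopper; an open steel chute slopes down under it towards +y. Origin: on the bench under the hopper's axis; z up; y points from hopper to spout and cradle; the shutter pulls out towards -y.
- hopper_top (a point): Centre of the rim of the dispenser's clear round hopper, open at the top, 293 mm above the bench, the highest part. Bin 129 mm across outside, throat 56 mm inside at the bottom, just above the shutter. The shutter guides below it, 114 mm apart outside, reach from y = -104 to +61 mm, top 202 mm above the bench. Axes as the dispenser.
- spout (a point): Middle of the spout's lip, on top of the 3 mm chute floor, 112 mm along y, 108 mm above the bench; its cheeks are 54 mm apart outside and 25 mm high. It reaches about 6 mm inward over the rim of a beaker in the cradle, with 12 mm of air between: slide the beaker in and out along the dispenser's y; it cannot be lifted straight up there. Axes as the dispenser.
- cradle (a point): Where the middle of the beaker's underside belongs: on the base plate (8 mm above the bench), 140 mm along y from the hopper's axis. A steel horseshoe fence stands round it, 14 mm high, open towards +y (away from the hopper) with flared ends, about 4 mm clear of the beaker at each side and behind. Axes as the dispenser.
- shutter (a joint): The dispenser's sliding steel shutter plate under the hopper: 0 m = fully shut (against its stop), 0.064 m = fully open (against its stop); the value grows as it is pulled out along the dispenser's -y. It stays where it is left; it takes about 2 to 3 N to slide.
- shutter_grip (a point): Grip point of the shutter's upright black post, 24 mm in diameter and 56 mm tall, at the outer end of the plate, on the post's axis 20 mm below its top. Shut, it is 128 mm from the hopper's axis, 230 mm above the bench. It moves with the shutter. Axes as the dispenser.
- beaker: Loose empty round stainless-steel beaker, 68 mm outside diameter, 85 mm tall, wall 3 mm, base 4 mm, about 0.15 kg, no handle or lip. It can be gripped across its outside just below the rim (across the dispenser's x when under the spout). Origin: middle of its underside; z up out of its mouth.
- ball1: One of six loose white ceramic grinding balls, 22 mm in diameter, about 21 g, in the hopper on the shutter at the start. Origin: the centre.
- ball2: One of six loose white ceramic grinding balls, 22 mm in diameter, about 21 g, in the hopper on the shutter at the start. Origin: the centre.
- ball3: One of six loose white ceramic grinding balls, 22 mm in diameter, about 21 g, in the hopper on the shutter at the start. Origin: the centre.
- ball4: One of six loose white ceramic grinding balls, 22 mm in diameter, about 21 g, in the hopper on the shutter at the start. Origin: the centre.
- ball5: One of six loose white ceramic grinding balls, 22 mm in diameter, about 21 g, in the hopper on the shutter at the start. Origin: the centre.
- ball6: One of six loose white ceramic grinding balls, 22 mm in diameter, about 21 g, in the hopper on the shutter at the start. Origin: the centre.
- balance: Fixed top-loading bench balance, body 210 (x) x 170 (y) mm, display at its -x end, body top 54 mm above the bench. Origin: on the bench under the middle of the body.
- pan (a point): Centre of the top of the balance's round steel pan: 120 mm in diameter, 70 mm above the bench, 30 mm towards the balance's +x from its middle.
- amber_bottle: Loose amber glass reagent bottle, 70 mm in diameter, 150 mm tall, bystander. Origin: middle of the underside.
- spray_bottle: Loose white spray bottle with black head, 76 mm in diameter, 197 mm tall, bystander. Origin: middle of the underside.
- tube_rack: Loose white rack with capped tubes, 100 x 200 mm, 118 mm tall, bystander. Origin: middle of the underside.
- tip_box: Loose clear pipette-tip box with black tip plate, 85 x 125 mm, 59 mm tall, bystander. Origin: middle of the underside.
- box_lid: Loose clear lid lying upside down, 90 x 130 mm, 22 mm tall, bystander. Origin: middle of the underside.
- dish_stack: Loose stack of four culture dishes, 90 mm in diameter, 60 mm tall, bystander. Origin: middle of the underside.
- glove_box: Loose blue carton of gloves, 125 x 240 mm, 85 mm tall (gloves stick out to 105 mm), bystander. Origin: middle of the underside.

How it is judged:
By the outcome, as a careful person would: the job done as asked, in the order asked, and still so for the second after the job is handed in, with the robot touching nothing.
It also fails if it takes over 72 s, if anything falls off the work surface, if the arm or the gripper's body presses on something with over 40 N, if the wrist force passes 120 N, or if a joint passes its speed limit or range.

## Working session

There is one attempt and no reset: what is moved stays moved. The work goes in short steps, Python scripts to look and compute and a tool call to move; the robot and the scene stay as the last step left them, time stands still between calls to the robot, and variables do not carry over. Pictures are saved under pics/ and viewed, at most 10 in all, crops included, and the job is handed in when it is done.

Besides the shell and the picture viewer there is one more tool, called after "Call:" in YAML: its name, and indented under it one key for each argument. jog_arm: Moves the arm, as the interface text tells. Its arguments: {"type":"object","properties":{"turn":{"type":"array"},"translation":{"type":"array"},"grip":{"type":"array"},"force":{"type":"number"}},"required":["turn","translation","grip"]}

```bash
mkdir -p pics; python3 - <<'E'
from plant import r,cams,models
import cv2,numpy as np
s=r.get_state();print(s['clock'],s['tool_pos'],s['eef_rot'],s['opening'])
for c in("side","top"):
    cv2.imwrite(f"pics/{c}0.png",cams.snapshot(c)[:,:,::-1])
    print(c,cams.camera_params(c))
    for n in ["dispenser","hopper_top","spout","cradle","shutter_grip","beaker","balance","pan","amber_bottle","spray_bottle","tube_rack","tip_box","box_lid","dish_stack","glove_box"]:
        print(n,[(np.round(d["position"],3).tolist(),round(d["p"],2)) for d in models.place_of(c,n)[:2]])
print(r.get_state()['clock'])
E
```

```text
0.0 [0.25395087 0.57042859 0.25689626] [ 2.07845152e-01  9.78161309e-01 -9.06999763e-04 -1.54215967e-04] 1.0007013962627336
side {'fx': 513.0438152617784, 'fy': 513.0438152617784, 'cx': 317.3958594036806, 'cy': 198.78234965314283, 'eye': array([-0.009024  , -0.88122441,  1.41336961]), 'orientation': array([ 0.32260981, -0.09421426, -0.29087373,  0.89578963])}
dispenser [([0.596, -0.067, -0.001], 0.96), ([0.508, 0.342, 0.064], 0.42)]
hopper_top []
spout [([0.598, 0.043, 0.11], 0.67)]
cradle [([0.597, 0.068, 0.007], 0.63)]
shutter_grip [([0.588, -0.198, 0.234], 0.61)]
beaker [([0.478, -0.414, -0.002], 0.88), ([0.327, 0.182, 0.001], 0.52)]
balance [([0.477, 0.337, 0.0], 0.7)]
pan [([0.51, 0.341, 0.067], 0.89), ([0.603, -0.057, 0.214], 0.51)]
amber_bottle [([0.382, -0.276, 0.001], 0.77)]
spray_bottle [([0.692, -0.369, -0.002], 0.95)]
tube_rack []
tip_box [([0.372, 0.054, 0.001], 0.6)]
box_lid [([0.33, 0.181, 0.001], 0.81)]
dish_stack [([0.68, 0.286, 0.0], 0.81)]
glove_box [([0.773, -0.14, -0.001], 0.69)]
top {'fx': 455.025458215698, 'fy': 455.025458215698, 'cx': 314.2484147195887, 'cy': 
[... 173 characters left out ...]
.072, -0.002], 0.61), ([0.586, -0.198, 0.233], 0.25)]
hopper_top [([0.595, -0.068, 0.294], 0.94)]
spout [([0.596, 0.04, 0.107], 0.56)]
cradle [([0.599, 0.069, 0.01], 0.94)]
shutter_grip [([0.591, -0.201, 0.228], 0.85), ([0.693, -0.374, 0.001], 0.52)]
beaker [([0.48, -0.417, -0.001], 0.8), ([0.693, -0.375, 0.002], 0.57)]
balance [([0.478, 0.337, 0.002], 0.79)]
pan [([0.503, 0.344, 0.07], 0.88)]
amber_bottle [([0.382, -0.28, 0.001], 0.56), ([0.477, 0.336, -0.001], 0.33)]
spray_bottle [([0.694, -0.373, 0.0], 0.96)]
tube_rack [([0.786, 0.102, 0.002], 0.71)]
tip_box [([0.372, 0.055, 0.002], 0.78)]
box_lid []
dish_stack [([0.679, 0.288, 0.003], 0.73)]
glove_box [([0.774, -0.137, 0.002], 0.74)]
1.6
```

View pics/side0.png

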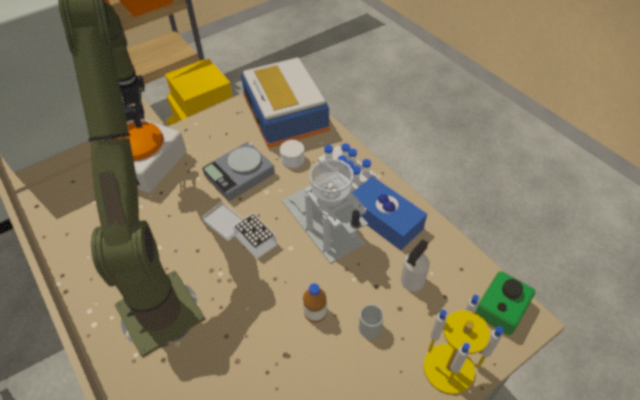

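View pics/top0.png

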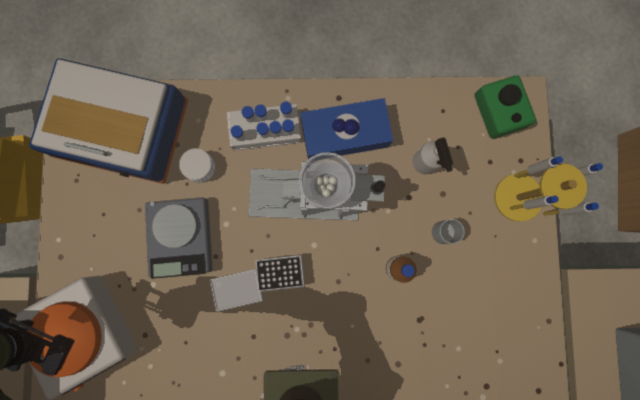

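The pictures show the arm parked at the left rear. In the top view the dispenser is at about (325,185), with its black post at (378,187) and its spout pointing left. The beaker is at (450,231), the balance pan at (174,226), and the amber bottle at (403,268). These agree with what the networks reported.

```bash
cat > h.py <<'E'
from plant import r,cams,models
import numpy as np
from scipy.spatial.transform import Rotation as R
np.set_printoptions(suppress=True,precision=4)
def rot(lean,yaw=0.):   # tool x=+y world, y=+x, z down; lean: body tilts towards +y
    s,c=np.sin(lean),np.cos(lean)
    return R.from_euler('z',yaw)*R.from_matrix(np.array([[0,c,-s],[1,0,0],[0,-s,-c]]).T)
def pose():
    s=r.get_state();return np.array(s['tool_pos']),R.from_quat(s['eef_rot'])
def go(p,Rt,p0=None,R0=None):   # print turn and translation to a target
    if p0 is None:p0,R0=pose()
    print('turn',(R0.inv()*Rt).as_rotvec().round(4).tolist(),'tr',R0.inv().apply(np.array(p)-p0).round(4).tolist())
def ray(c,u,v,z):
    k=cams.camera_params(c);d=R.from_quat(k['orientation']).apply([(u-k['cx'])/k['fx'],-(v-k['cy'])/k['fy'],-1]);e=np.array(k['eye'])
    return e+d*(z-e[2])/d[2]
def look(n,cs=("side","top"),f="place_of"):
    for c in cs:
        cams.snapshot(c);print(n,c,[(np.round(d["position"],4).tolist(),round(d["p"],2)) for d in getattr(models,f)(c,n)[:2]])
E
python3 - <<'E'
from h import *
import cv2
for u,v in((250,169),(248,216),(358,220)):print(ray('top',u,v,.008))
d=models.masks_of('top','dispenser')[0];m=d['pixels'].astype(np.uint8)
c=max(cv2.findContours(m,0,1)[0],key=cv2.contourArea)
for p in cv2.approxPolyDP(c,3,True)[:,0]:print(p,ray('top',*p,.008))
Rt=rot(np.radians(25),-.03)
for z in(.33,.072):go([.479,-.4155,z],Rt)
p,R0=pose();print(p,R0.as_matrix())
E
```

```text
[0.6717 0.1403 0.008 ]
[0.5345 0.1459 0.008 ]
[ 0.5187 -0.1712  0.008 ]
[384 179] [ 0.6373 -0.2499  0.008 ]
[369 174] [ 0.6526 -0.2065  0.008 ]
[367 163] [ 0.6852 -0.2015  0.008 ]
[350 163] [ 0.6859 -0.1518  0.008 ]
[331 152] [ 0.7193 -0.0968  0.008 ]
[313 155] [ 0.711  -0.0439  0.008 ]
[298 170] [0.667  0.0005 0.008 ]
[252 169] [0.6716 0.1345 0.008 ]
[249 214] [0.5402 0.143  0.008 ]
[356 219] [ 0.5217 -0.1655  0.008 ]
[369 200] [ 0.5763 -0.2045  0.008 ]
[384 199] [ 0.5787 -0.2481  0.008 ]
turn [0.2577, -0.384, 1.1623] tr [-0.6066, -0.8098, -0.0723]
turn [0.2577, -0.384, 1.1623] tr [-0.6066, -0.8099, 0.1857]
[0.2541 0.571  0.2578] [[-0.9136  0.4066  0.    ]
 [ 0.4066  0.9136  0.0001]
 [-0.      0.0001 -1.    ]]
```

Call:
jog_arm:
  turn:
    - [0.258,-0.384,1.162]
    - [0.258,-0.384,1.162]
    - [0.258,-0.384,1.162]
    - [0.258,-0.384,1.162]
    - [0.258,-0.384,1.162]
    - [0.258,-0.384,1.162]
    - [0.258,-0.384,1.162]
    - [0.258,-0.384,1.162]
    - [0.258,-0.384,1.162]
    - [0.258,-0.384,1.162]
    - [0.258,-0.384,1.162]
    - [0.258,-0.384,1.162]
    - [0.258,-0.384,1.162]
    - [0.258,-0.384,1.162]
    - [0.258,-0.384,1.162]
    - [0.258,-0.384,1.162]
    - [0.258,-0.384,1.162]
    - [0.258,-0.384,1.162]
    - [0.258,-0.384,1.162]
    - [0.258,-0.384,1.162]
  translation:
    - [-0.389,-0.343,-0.102]
    - [-0.389,-0.343,-0.102]
    - [-0.389,-0.343,-0.102]
    - [-0.389,-0.343,-0.102]
    - [-0.389,-0.343,-0.102]
    - [-0.389,-0.343,-0.102]
    - [-0.389,-0.343,-0.102]
    - [-0.389,-0.343,-0.102]
    - [-0.389,-0.343,-0.102]
    - [-0.607,-0.81,-0.072]
    - [-0.607,-0.81,-0.072]
    - [-0.607,-0.81,-0.072]
    - [-0.607,-0.81,-0.072]
    - [-0.607,-0.81,-0.072]
    - [-0.607,-0.81,-0.072]
    - [-0.607,-0.81,-0.072]
    - [-0.607,-0.81,-0.072]
    - [-0.607,-0.81,-0.072]
    - [-0.607,-0.81,-0.072]
    - [-0.607,-0.81,-0.072]
  grip: [0,0,0,0,0,0,0,0,0,0,0,0,0,0,0,0,0,0,0,0]

```text
clock: 4.15
tool_pos: [0.4805, -0.4134, 0.3293]
eef_rot: [0.7, 0.681, -0.155, 0.15]
contact_force: [0.6, -0.9, -0.0]
opening: 1.005
finger_force: 0.0
```

```bash
python3 - <<'E'
from h import *
look("beaker");look("cradle",("top",));look("hopper_top",("side","top"));look("pan")
print(r.get_state()['q'])
go([.479,-.4155,.072],rot(np.radians(25),-.045))
E
```

```text
beaker side [([0.4809, -0.4143, -0.0017], 0.88)]
beaker top [([0.6019, -0.0909, 0.2193], 0.17)]
cradle top [([0.6013, 0.0673, 0.0111], 0.64)]
hopper_top side [([0.5913, -0.0708, 0.2924], 0.61)]
hopper_top top [([0.5956, -0.07, 0.2932], 0.92), ([0.6064, -0.0705, 0.2044], 0.73)]
pan side [([0.5097, 0.342, 0.0665], 0.66)]
pan top [([0.502, 0.3423, 0.0681], 0.91), ([0.6954, -0.3744, 0.0004], 0.17)]
[0.2482 0.5714 0.3417 1.7239 0.3191 0.6868 0.2608]
turn [0.0061, 0.0001, 0.0138] tr [0.1093, -0.0002, 0.2333]
```

Call:
jog_arm:
  turn:
    - [0.006,0,0.014]
    - [0.006,0,0.014]
    - [0.006,0,0.014]
    - [0.006,0,0.014]
    - [0.006,0,0.014]
    - [0.006,0,0.014]
    - [0.006,0,0.014]
    - [0.006,0,0.014]
    - [0.006,0,0.014]
    - [0.006,0,0.014]
    - [0.006,0,0.014]
    - [0.006,0,0.014]
    - [0.006,0,0.014]
  translation:
    - [0.027,0,0.058]
    - [0.054,0,0.116]
    - [0.075,0,0.16]
    - [0.09,0,0.193]
    - [0.1,0,0.215]
    - [0.109,0,0.233]
    - [0.109,0,0.233]
    - [0.109,0,0.233]
    - [0.109,0,0.233]
    - [0.109,0,0.233]
    - [0.109,0,0.233]
    - [0.109,0,0.233]
    - [0.109,0,0.233]
  grip: [0,0,0,0,0,0,0,1,1,1,1,1,1]
  force: 25

```text
clock: 6.48
tool_pos: [0.48, -0.416, 0.0736]
eef_rot: [0.706, 0.674, -0.156, 0.151]
contact_force: [0.4, 1.2, 6.6]
opening: 0.755
finger_force: 24.8
```

```bash
python3 - <<'E'
from h import *
H=np.array([.5935,-.0715]);a=.045
D=lambda y,z,dx=0:[H[0]+y*np.sin(a)+dx,H[1]+y*np.cos(a),z]
Rt=rot(np.radians(25),-.045)
for p in([.48,-.416,.42],D(.24,.42),D(.24,.13),D(.24,.0845),D(.14,.0845)):print(p);go(p,Rt)
E
```

```text
[0.48, -0.416, 0.42]
turn [0.002, 0.0012, -0.0007] tr [-0.1468, 0.0008, -0.3138]
[np.float64(0.6042963553690385), np.float64(0.1682570410034822), 0.42]
turn [0.002, 0.0012, -0.0007] tr [0.387, 0.0988, -0.5633]
[np.float64(0.6042963553690385), np.float64(0.1682570410034822), 0.13]
turn [0.002, 0.0012, -0.0007] tr [0.5099, 0.0981, -0.3006]
[np.float64(0.6042963553690385), np.float64(0.1682570410034822), 0.0845]
turn [0.002, 0.0012, -0.0007] tr [0.5292, 0.0981, -0.2594]
[np.float64(0.5997978739652725), np.float64(0.06835827391869796), 0.0845]
turn [0.002, 0.0012, -0.0007] tr [0.4386, 0.098, -0.217]
```

Call:
jog_arm:
  turn:
    - [0,0,0]
    - [0,0,0]
    - [0,0,0]
    - [0,0,0]
    - [0,0,0]
    - [0,0,0]
    - [0,0,0]
    - [0,0,0]
    - [0,0,0]
    - [0,0,0]
    - [0,0,0]
    - [0,0,0]
    - [0,0,0]
    - [0,0,0]
    - [0,0,0]
    - [0,0,0]
    - [0,0,0]
    - [0,0,0]
    - [0,0,0]
    - [0,0,0]
  translation:
    - [-0.01,0,-0.022]
    - [-0.033,0,-0.07]
    - [-0.056,0,-0.12]
    - [-0.08,0,-0.171]
    - [-0.103,0,-0.22]
    - [-0.126,0,-0.269]
    - [-0.147,0,-0.314]
    - [-0.147,0,-0.314]
    - [-0.11,0.007,-0.331]
    - [-0.065,0.016,-0.353]
    - [-0.018,0.025,-0.375]
    - [0.03,0.034,-0.397]
    - [0.078,0.043,-0.419]
    - [0.126,0.051,-0.442]
    - [0.174,0.06,-0.464]
    - [0.222,0.069,-0.487]
    - [0.27,0.077,-0.509]
    - [0.318,0.086,-0.531]
    - [0.36,0.094,-0.551]
    - [0.387,0.099,-0.563]
  grip: [1,1,1,1,1,1,1,1,1,1,1,1,1,1,1,1,1,1,1,1]

```text
clock: 8.98
tool_pos: [0.6038, 0.1712, 0.4165]
eef_rot: [0.704, 0.676, -0.158, 0.149]
contact_force: [0.4, -0.9, -1.6]
opening: 0.749
finger_force: 24.8
```

```bash
python3 - <<'E'
from h import *
print(pose()[0],r.get_state()['opening'])
look("beaker",("top","side"));look("cradle",("top",));look("spout",("top",))
E
```

```text
[0.6038 0.1712 0.4165] 0.7487534259024177
beaker top [([0.6017, 0.1723, 0.3426], 0.86), ([0.7893, 0.1004, 0.0024], 0.45)]
beaker side [([0.6023, 0.1764, 0.3423], 0.74)]
cradle top [([0.6003, 0.0668, 0.0064], 0.72)]
spout top [([0.5996, 0.0422, 0.107], 0.97)]
```

Call:
jog_arm:
  turn:
    - [0,0,0]
    - [0,0,0]
    - [0,0,0]
    - [0,0,0]
    - [0,0,0]
    - [0,0,0]
    - [0,0,0]
    - [0,0,0]
    - [0,0,0]
    - [0,0,0]
  translation:
    - [0,0,0]
    - [0.02,0,0.043]
    - [0.045,0,0.096]
    - [0.07,0,0.15]
    - [0.095,0,0.203]
    - [0.116,0,0.248]
    - [0.13,0,0.278]
    - [0.138,-0.001,0.295]
    - [0.142,-0.001,0.304]
    - [0.142,-0.001,0.304]
  grip: [1,1,1,1,1,1,1,1,1,1]

```text
clock: 10.62
tool_pos: [0.604, 0.1684, 0.084]
eef_rot: [0.706, 0.675, -0.156, 0.15]
contact_force: [0.6, 0.3, -1.2]
opening: 0.749
finger_force: 24.8
```

```bash
python3 - <<'E'
from h import *
H=np.array([.5935,-.0715]);a=.045
print(pose()[0],pose()[1].as_matrix())
look("beaker",("top","side"))
for y in (.19,.137):go([H[0]+y*np.sin(a),H[1]+y*np.cos(a),.0845],rot(np.radians(25),-.045))
E
```

```text
[0.604  0.1684 0.084 ] [[ 0.0412  0.999  -0.0182]
 [ 0.9054 -0.0451 -0.4222]
 [-0.4226  0.0009 -0.9063]]
beaker top [([0.6019, 0.1674, 0.0075], 0.75), ([0.5987, -0.0868, 0.2181], 0.33)]
beaker side [([0.6029, 0.1701, 0.0138], 0.66)]
turn [0.002, -0.0009, -0.001] tr [-0.0455, -0.0001, 0.0215]
turn [0.002, -0.0009, -0.001] tr [-0.0936, -0.0001, 0.0439]
```

Call:
jog_arm:
  turn:
    - [0,0,0]
    - [0,0,0]
    - [0,0,0]
    - [0,0,0]
    - [0,0,0]
    - [0,0,0]
    - [0,0,0]
    - [0,0,0]
  translation:
    - [-0.015,0,0.007]
    - [-0.034,0,0.016]
    - [-0.053,0,0.0247]
    - [-0.07,0,0.0326]
    - [-0.082,0,0.0382]
    - [-0.088,0,0.041]
    - [-0.091,0,0.0424]
    - [-0.091,0,0.0424]
  grip: [1,1,1,1,1,1,1,1]

```text
clock: 11.82
tool_pos: [0.5992, 0.0686, 0.0835]
eef_rot: [0.706, 0.675, -0.156, 0.15]
contact_force: [0.7, 0.0, -1.4]
opening: 0.751
finger_force: 24.8
```

```bash
python3 - <<'E'
from h import *
import cv2
print(pose()[0],r.get_state()['contact_force'])
look("beaker",("top","side"));look("cradle",("top",));
i=cams.snapshot("side")[:,:,::-1]
cv2.imwrite("pics/s1.png",cv2.resize(i[130:280,250:400],None,fx=4,fy=4,interpolation=3))
E
```

```text
[0.5992 0.0686 0.0835] [ 0.7141  0.0453 -1.3596]
beaker top [([0.6003, 0.0682, 0.0066], 0.9)]
beaker side [([0.5966, 0.0725, 0.0123], 0.62)]
cradle top [([0.6021, 0.066, 0.0088], 0.94), ([0.3718, 0.0554, 0.0019], 0.7)]
```

View pics/s1.png

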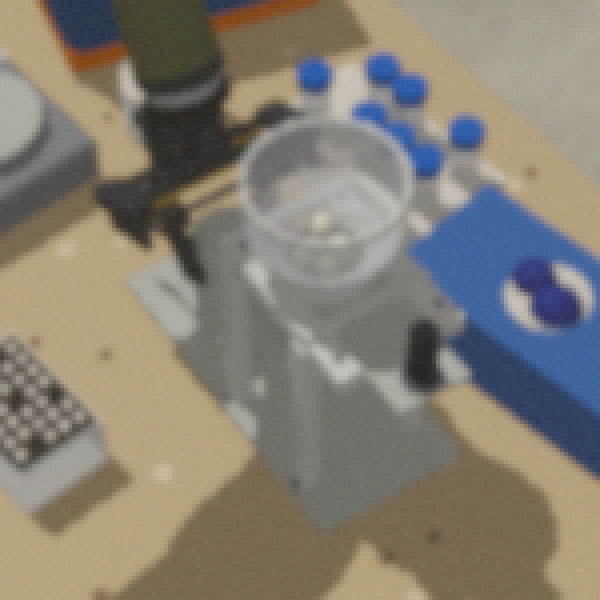

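The crop shows the gripper at (190,170), with the beaker mostly hidden behind the hopper at (325,200). Nothing has touched so far. Next I push gently back until the fence pushes back.

Call:
jog_arm:
  turn:
    - [0,0,0]
    - [0,0,0]
    - [0,0,0]
    - [0,0,0]
  translation:
    - [-0.001,0,0.0005]
    - [-0.0022,0,0.001]
    - [-0.0032,0,0.0015]
    - [-0.0032,0,0.0015]
  grip: [1,1,1,1]

```text
clock: 12.68
tool_pos: [0.599, 0.0647, 0.0836]
eef_rot: [0.706, 0.675, -0.156, 0.15]
contact_force: [0.0, -0.0, -1.7]
opening: 0.753
finger_force: 24.8
```

Call:
jog_arm:
  turn:
    - [0,0,0]
    - [0,0,0]
    - [0,0,0]
    - [0,0,0]
  translation:
    - [-0.001,0,0.0005]
    - [-0.002,0,0.0009]
    - [-0.003,0,0.0014]
    - [-0.003,0,0.0014]
  grip: [1,1,1,1]

```text
clock: 13.18
tool_pos: [0.5992, 0.0622, 0.0837]
eef_rot: [0.706, 0.675, -0.156, 0.15]
contact_force: [-0.4, 4.3, -0.1]
opening: 0.748
finger_force: 24.9
```

Call:
jog_arm:
  turn:
    - [0,0,0]
    - [0,0,0]
    - [0,0,0]
    - [0,0,0]
    - [0,0,0]
    - [0,0,0]
    - [0,0,0]
    - [0,0,0]
    - [0,0,0]
    - [0,0,0]
    - [0,0,0]
    - [0,0,0]
    - [0,0,0]
  translation:
    - [0.0004,0,0.0009]
    - [0.0008,0,0.0018]
    - [0.0008,0,0.0018]
    - [0.0008,0,0.0018]
    - [0.0008,0,0.0018]
    - [0.0008,0,0.0018]
    - [0.0008,0,0.0018]
    - [0,0,-0.015]
    - [0,0,-0.04]
    - [0,0,-0.08]
    - [0,0,-0.13]
    - [0,0,-0.18]
    - [0,0,-0.2]
  grip: [1,1,1,0,0,0,0,0,0,0,0,0,0]

```text
clock: 14.8
tool_pos: [0.6036, 0.1482, 0.2688]
eef_rot: [0.706, 0.675, -0.153, 0.15]
contact_force: [-0.2, -0.6, 0.1]
opening: 1.002
finger_force: 0.0
```

```bash
python3 - <<'E'
from h import *
import cv2
print(pose()[0],r.get_state()['contact_force'])
look("beaker",("top","side"));look("cradle",("top",));look("shutter_grip")
i=cams.snapshot("top")[:,:,::-1]
cv2.imwrite("pics/t1.png",cv2.resize(i[130:240,230:400],None,fx=4.5,fy=4.5,interpolation=3))
E
```

```text
[0.6036 0.1482 0.2688] [-0.2033 -0.5791  0.0951]
beaker top [([0.5982, 0.0647, 0.0057], 0.65), ([0.3785, -0.2793, 0.0014], 0.35)]
beaker side [([0.5954, 0.0683, 0.0108], 0.45)]
cradle top [([0.6005, 0.0654, 0.011], 0.77)]
shutter_grip side [([0.5874, -0.1988, 0.2323], 0.66)]
shutter_grip top [([0.5874, -0.1993, 0.2312], 0.96), ([0.5048, 0.3442, 0.0681], 0.48)]
```

View pics/t1.png

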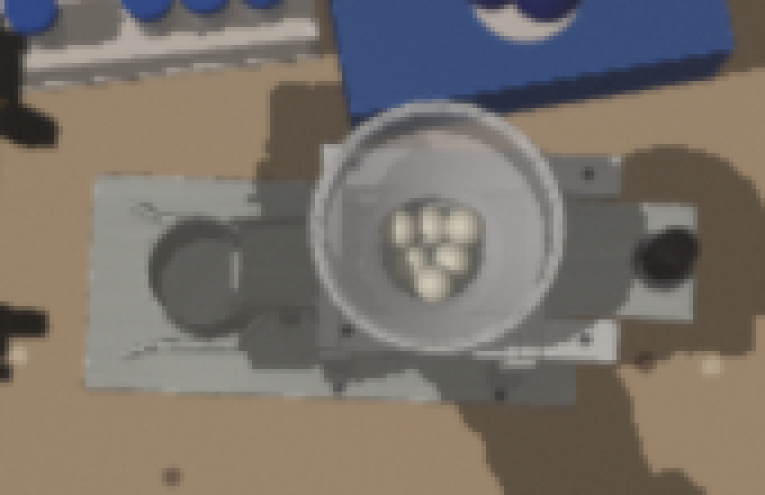

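The beaker is seated under the spout at crop pixel (200,275). The six balls are in the hopper at (432,245) and the post is at (668,255). Next is the shutter.

```bash
python3 - <<'E'
from h import *
Rt=rot(0,-.045)
for p in([.604,.12,.40],[.588,-.1995,.38],[.588,-.1995,.231]):go(p,Rt)
E
```

```text
turn [-0.001, 0.4372, -0.0003] tr [-0.0802, 0.0027, -0.1124]
turn [-0.001, 0.4372, -0.0003] tr [-0.3616, 0.0013, 0.0412]
turn [-0.001, 0.4372, -0.0003] tr [-0.2985, 0.0014, 0.1762]
```

Call:
jog_arm:
  turn:
    - [0,0,0]
    - [0,0,0]
    - [0,0.15,0]
    - [0,0.3,0]
    - [0,0.437,0]
    - [0,0.437,0]
    - [0,0.437,0]
    - [0,0.437,0]
    - [0,0.437,0]
    - [0,0.437,0]
    - [0,0.437,0]
    - [0,0.437,0]
    - [0,0.437,0]
  translation:
    - [-0.035,0.001,-0.05]
    - [-0.075,0.003,-0.1]
    - [-0.08,0.003,-0.112]
    - [-0.12,0.003,-0.09]
    - [-0.17,0.002,-0.063]
    - [-0.22,0.002,-0.036]
    - [-0.27,0.002,-0.009]
    - [-0.32,0.001,0.018]
    - [-0.355,0.001,0.038]
    - [-0.3616,0.001,0.041]
    - [-0.3616,0.001,0.041]
    - [-0.346,0.001,0.075]
    - [-0.33,0.001,0.11]
  grip: [0,0,0,0,0,0,0,0,0,0,0,0,0]

```text
clock: 16.98
tool_pos: [0.5891, -0.1966, 0.3044]
eef_rot: [0.721, 0.692, 0.001, 0.0]
contact_force: [0.1, 0.2, -0.2]
opening: 1.0
finger_force: 0.0
```

```bash
python3 - <<'E'
from h import *
print(pose()[0])
look("shutter_grip",("side",))
Rt=rot(0,-.045)
go([.588,-.1995,.231],Rt)
print((pose()[1].as_matrix()))
E
```

```text
[ 0.5891 -0.1966  0.3044]
shutter_grip side [([0.5904, -0.1988, 0.2318], 0.93), ([0.5077, 0.3395, 0.0654], 0.58)]
turn [-0.0081, -0.0043, 0.0038] tr [-0.0039, 0.0025, 0.0699]
[[ 0.0412  0.9991 -0.0079]
 [ 0.9991 -0.0411  0.0046]
 [ 0.0043 -0.0081 -1.    ]]
```

Call:
jog_arm:
  turn:
    - [0,0,0.004]
    - [0,0,0.004]
    - [0,0,0.004]
    - [0,0,0.004]
    - [0,0,0.004]
    - [0,0,0.004]
    - [0,0,0.004]
    - [0,0,0.004]
    - [0,0,0.004]
    - [0,0,0.004]
    - [0,0,0.004]
  translation:
    - [-0.002,0,0.025]
    - [-0.003,0,0.05]
    - [-0.003,0,0.066]
    - [-0.003,0,0.07]
    - [-0.003,0,0.07]
    - [-0.003,0,0.07]
    - [-0.003,0,0.07]
    - [-0.003,0,0.07]
    - [-0.003,0,0.07]
    - [-0.003,0,0.07]
    - [-0.003,0,0.07]
  grip: [0,0,0,0,1,1,1,1,1,1,1]
  force: 25

```text
clock: 18.45
tool_pos: [0.5877, -0.2025, 0.2346]
eef_rot: [0.724, 0.69, 0.0, -0.0]
contact_force: [-1.4, -0.1, 0.2]
opening: 0.266
finger_force: 25.0
```

Call:
jog_arm:
  turn:
    - [0,0,0]
    - [0,0,0]
    - [0,0,0]
    - [0,0,0]
    - [0,0,0]
    - [0,0,0]
    - [0,0,0]
    - [0,0,0]
    - [0,0,0]
  translation:
    - [-0.01,0,0]
    - [-0.022,0,0]
    - [-0.034,0,0]
    - [-0.046,0,0]
    - [-0.056,0,0]
    - [-0.062,0,0]
    - [-0.0645,0,0]
    - [-0.0645,0,0]
    - [-0.0645,0,0]
  grip: [1,1,1,1,1,1,1,1,1]

```text
clock: 19.58
tool_pos: [0.5845, -0.2665, 0.2346]
eef_rot: [0.724, 0.69, 0.0, -0.001]
contact_force: [-3.7, 3.3, 3.2]
opening: 0.259
finger_force: 25.0
```

```bash
python3 - <<'E'
from h import *
import cv2
print(pose()[0],r.get_state()['contact_force'])
for c in("top","side"):
    i=cams.snapshot(c)[:,:,::-1]
    for k in range(1,7):
        print(c,k,[(np.round(d["position"],3).tolist(),round(d["p"],2)) for d in models.find_in(c,f"ball{k}")]) if k==1 else 0
    if c=="top":cv2.imwrite("pics/t2.png",cv2.resize(i[130:240,230:400],None,fx=4.5,fy=4.5,interpolation=3))
E
```

```text
[ 0.5845 -0.2665  0.2346] [-3.6831  3.2937  3.237 ]
top 1 [([0.598, 0.081, 0.069], 0.56)]
side 1 []
```

View pics/t2.png

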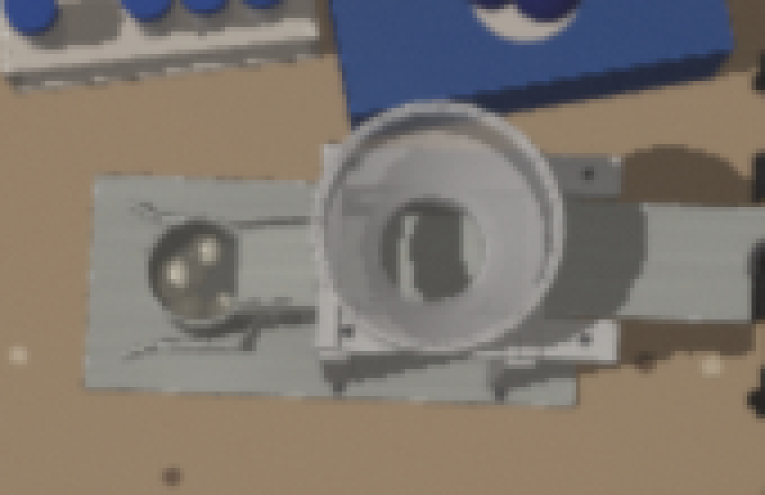

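The hopper is empty (432,250), and balls show in the beaker at (205,250), (177,272) and (222,300). None show on the bench. Now I shut the shutter.

Call:
jog_arm:
  turn:
    - [0,0,0]
    - [0,0,0]
    - [0,0,0]
    - [0,0,0]
    - [0,0,0]
    - [0,0,0]
    - [0,0,0]
    - [0,0,0]
    - [0,0,0]
  translation:
    - [0.01,0,0]
    - [0.022,0,0]
    - [0.034,0,0]
    - [0.046,0,0]
    - [0.056,0,0]
    - [0.062,0,0]
    - [0.065,0,0]
    - [0.066,0,0]
    - [0.066,0,0]
  grip: [1,1,1,1,1,1,1,1,1]

```text
clock: 20.9
tool_pos: [0.5877, -0.2024, 0.2346]
eef_rot: [0.725, 0.689, -0.0, 0.001]
contact_force: [-4.6, -3.7, 0.4]
opening: 0.262
finger_force: 25.0
```

Call:
jog_arm:
  turn:
    - [0,0,0]
    - [0,0,0]
    - [0,0,0]
    - [0,0,0]
  translation:
    - [0.001,0,0]
    - [0.002,0,0]
    - [0.003,0,0]
    - [0.003,0,0]
  grip: [1,1,1,1]

```text
clock: 21.4
tool_pos: [0.5877, -0.2023, 0.2347]
eef_rot: [0.725, 0.688, -0.002, 0.002]
contact_force: [-3.0, -8.7, -0.7]
opening: 0.265
finger_force: 25.0
```

Call:
jog_arm:
  turn:
    - [0,0,0]
    - [0,0,0]
    - [0,0,0]
    - [0,0,0]
    - [0,0,0]
    - [0,0,0]
    - [0,0,0]
    - [0,0,0]
    - [0,0,0]
    - [0,0,0]
  translation:
    - [-0.0025,0,0]
    - [-0.0035,0,0]
    - [-0.0035,0,0]
    - [-0.0035,0,0]
    - [-0.0035,0,0]
    - [-0.0035,0,-0.03]
    - [-0.0035,0,-0.08]
    - [-0.0035,0,-0.13]
    - [-0.0035,0,-0.165]
    - [-0.0035,0,-0.165]
  grip: [1,0,0,0,0,0,0,0,0,0]

```text
clock: 22.65
tool_pos: [0.5893, -0.202, 0.4029]
eef_rot: [0.724, 0.69, 0.002, 0.003]
contact_force: [-0.7, -0.5, -0.8]
opening: 1.0
finger_force: 0.0
```

```bash
python3 - <<'E'
from h import *
print(pose()[0])
look("shutter_grip");look("shutter",f="find_in");look("beaker");look("ball1",f="find_in");look("pan")
Rt=rot(np.radians(25),-.045)
c=np.array([.599,.0625,.0815]);u=Rt.apply([0,0,-1])
for p in([.604,.12,.41],c+.2*u,c+.06*u,c):print(p);go(p,Rt)
E
```

```text
[ 0.5893 -0.202   0.4029]
shutter_grip side [([0.5895, -0.2006, 0.2312], 0.94), ([0.4789, 0.3379, 0.0009], 0.34)]
shutter_grip top [([0.5898, -0.1969, 0.2321], 0.6)]
shutter side [([0.5763, -0.1816, 0.1905], 0.82), ([0.4675, 0.3102, 0.055], 0.39)]
shutter top [([0.5882, -0.1515, 0.1981], 0.95)]
beaker side [([0.599, 0.0674, 0.0116], 0.72)]
beaker top [([0.5975, 0.0407, 0.1055], 0.58), ([0.6002, 0.0623, 0.007], 0.55)]
ball1 side []
ball1 top [([0.5946, 0.0808, 0.0506], 0.54), ([0.6154, 0.0578, 0.0407], 0.38)]
pan side [([0.5105, 0.3409, 0.0655], 0.63)]
pan top []
[0.604, 0.12, 0.41]
turn [-0.0007, -0.4369, -0.0041] tr [0.3221, 0.0003, -0.0101]
[0.6028 0.1469 0.2628]
turn [-0.0007, -0.4369, -0.0041] tr [0.3488, -0.0023, 0.1371]
[0.6001 0.0878 0.1359]
turn [-0.0007, -0.4369, -0.0041] tr [0.2896, -0.0021, 0.264]
[0.599  0.0625 0.0815]
turn [-0.0007, -0.4369, -0.0041] tr [0.2642, -0.002, 0.3183]
```

Call:
jog_arm:
  turn:
    - [0,-0.05,0]
    - [0,-0.15,0]
    - [0,-0.3,0]
    - [0,-0.437,-0.004]
    - [0,-0.437,-0.004]
    - [0,-0.437,-0.004]
    - [0,-0.437,-0.004]
    - [0,-0.437,-0.004]
    - [0,-0.437,-0.004]
    - [0,-0.437,-0.004]
    - [0,-0.437,-0.004]
    - [0,-0.437,-0.004]
    - [0,-0.437,-0.004]
    - [0,-0.437,-0.004]
    - [0,-0.437,-0.004]
  translation:
    - [0.04,0,-0.01]
    - [0.095,0,-0.01]
    - [0.15,0,-0.01]
    - [0.205,0,-0.01]
    - [0.26,0,-0.01]
    - [0.322,0,-0.01]
    - [0.349,-0.001,0.02]
    - [0.359,-0.002,0.07]
    - [0.349,-0.002,0.137]
    - [0.33,-0.002,0.177]
    - [0.31,-0.002,0.22]
    - [0.29,-0.002,0.263]
    - [0.276,-0.002,0.293]
    - [0.267,-0.002,0.312]
    - [0.264,-0.002,0.318]
  grip: [0,0,0,0,0,0,0,0,0,0,0,0,0,0,0]

```text
clock: 25.52
tool_pos: [0.5984, 0.0617, 0.0807]
eef_rot: [0.706, 0.674, -0.158, 0.149]
contact_force: [0.2, 0.1, 0.5]
opening: 0.998
finger_force: 0.0
```

Call:
jog_arm:
  turn:
    - [0,0,0]
    - [0,0,0]
    - [0,0,0]
    - [0,0,0]
    - [0,0,0]
    - [0,0,0]
    - [0,0,0]
    - [0,0,0]
    - [0,0,0]
    - [0,0,0]
    - [0,0,0]
    - [0,0,0]
    - [0,0,0]
    - [0,0,0]
    - [0,0,0]
    - [0,0,0]
  translation:
    - [0,0,0]
    - [0,0,0]
    - [0,0,0]
    - [0,0,0]
    - [0,0,0]
    - [0,0,0]
    - [-0.001,0,-0.0025]
    - [-0.001,0,-0.003]
    - [0.006,0,-0.006]
    - [0.017,0,-0.0113]
    - [0.03,0,-0.0174]
    - [0.044,0,-0.024]
    - [0.058,0,-0.0305]
    - [0.072,0,-0.037]
    - [0.084,0,-0.0425]
    - [0.09,0,-0.045]
  grip: [1,1,1,1,1,1,1,1,1,1,1,1,1,1,1,1]
  force: 32

```text
clock: 27.52
tool_pos: [0.6035, 0.1642, 0.0844]
eef_rot: [0.705, 0.675, -0.156, 0.149]
contact_force: [0.5, -0.3, -3.3]
opening: 0.749
finger_force: 31.9
```

```bash
python3 - <<'E'
from h import *
import cv2
print(pose()[0],r.get_state()['contact_force'])
look("beaker");look("ball1",("top",),"find_in")
i=cams.snapshot("top")[:,:,::-1]
cv2.imwrite("pics/t3.png",cv2.resize(i[130:240,200:400],None,fx=4,fy=4,interpolation=3))
Rt=rot(np.radians(25),-.045);P=[.507,.342]
for p in([.602,.16,.2],P+[.21],P+[.148]):go(p,Rt)
E
```

```text
[0.6035 0.1642 0.0844] [ 0.5269 -0.2993 -3.274 ]
beaker side [([0.6035, 0.1701, 0.0115], 0.67)]
beaker top [([0.6018, 0.1672, 0.0104], 0.64)]
ball1 top [([0.6199, 0.1572, 0.0404], 0.56)]
turn [-0.0012, 0.0009, -0.0008] tr [-0.0506, -0.0015, -0.1037]
turn [-0.0012, 0.0009, -0.0008] tr [0.106, -0.1048, -0.1878]
turn [-0.0012, 0.0009, -0.0008] tr [0.1322, -0.1047, -0.1316]
```

View pics/t3.png

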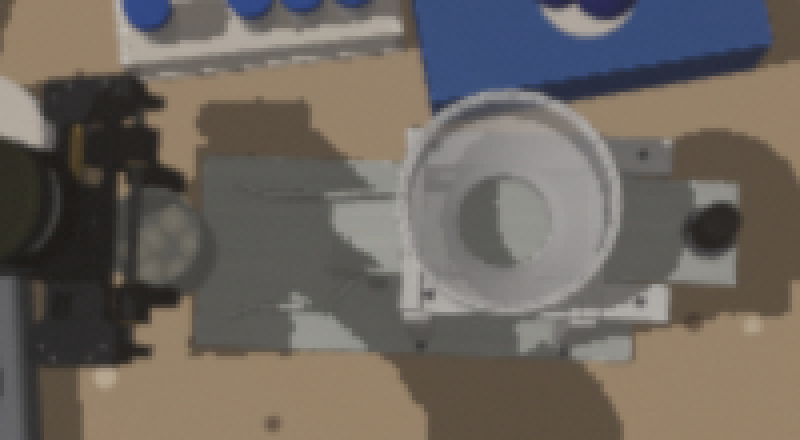

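The beaker is out of the cradle at (165,240) with a layer of balls visible. The hopper and chute are empty, and the shutter is closed with its post at (712,228). The measured load of 3.3 N fits the beaker plus six balls.

Call:
jog_arm:
  turn:
    - [0,0,0]
    - [0,0,0]
    - [0,0,0]
    - [0,0,0]
    - [0,0,0]
    - [0,0,0]
    - [0,0,0]
    - [0,0,0]
    - [0,0,0]
    - [0,0,0]
    - [0,0,0]
    - [0,0,0]
    - [0,0,0]
    - [0,0,0]
    - [0,0,0]
  translation:
    - [-0.01,0,-0.02]
    - [-0.025,0,-0.051]
    - [-0.042,0,-0.086]
    - [-0.051,-0.002,-0.105]
    - [-0.035,-0.014,-0.115]
    - [-0.01,-0.03,-0.127]
    - [0.02,-0.049,-0.143]
    - [0.05,-0.068,-0.159]
    - [0.08,-0.088,-0.175]
    - [0.1,-0.101,-0.185]
    - [0.106,-0.105,-0.188]
    - [0.106,-0.105,-0.188]
    - [0.115,-0.105,-0.168]
    - [0.125,-0.105,-0.147]
    - [0.132,-0.105,-0.132]
  grip: [1,1,1,1,1,1,1,1,1,1,1,1,1,1,1]

```text
clock: 29.75
tool_pos: [0.5074, 0.3404, 0.1477]
eef_rot: [0.706, 0.673, -0.158, 0.15]
contact_force: [-0.8, -0.6, -2.5]
opening: 0.752
finger_force: 31.9
```

```bash
python3 - <<'E'
from h import *
print(pose()[0],r.get_state()['contact_force'])
look("beaker");look("pan");look("balance")
E
```

```text
[0.5074 0.3404 0.1477] [-0.8378 -0.5872 -2.4641]
beaker side [([0.5048, 0.3457, 0.073], 0.62)]
beaker top [([0.5037, 0.3415, 0.0721], 0.84), ([0.5236, 0.3378, 0.0949], 0.39)]
pan side [([0.5068, 0.3416, 0.0676], 0.74)]
pan top [([0.505, 0.3422, 0.0738], 0.66), ([0.5958, -0.0701, 0.294], 0.61)]
balance side [([0.4761, 0.3396, 0.0007], 0.92), ([0.3736, 0.0526, 0.0029], 0.73)]
balance top [([0.4758, 0.3377, 0.0027], 0.96)]
```

Centred over the pan. Now I lower gently.

Call:
jog_arm:
  turn:
    - [0,0,0]
    - [0,0,0]
    - [0,0,0]
    - [0,0,0]
  translation:
    - [0.0008,0,0.0018]
    - [0.0015,0,0.0032]
    - [0.0019,0,0.0041]
    - [0.0019,0,0.0041]
  grip: [1,1,1,1]

```text
clock: 30.85
tool_pos: [0.5064, 0.3427, 0.1447]
eef_rot: [0.706, 0.675, -0.157, 0.149]
contact_force: [-2.2, -0.0, 4.7]
opening: 0.746
finger_force: 31.9
```

Call:
jog_arm:
  turn:
    - [0,0,0]
    - [0,0,0]
    - [0,0,0]
    - [0,0,0]
    - [0,0,0]
    - [0,0,0]
    - [0,0,0]
    - [0,0,0]
    - [0,0,0]
    - [0,0,0]
    - [0,0,0]
  translation:
    - [-0.0003,0,-0.0007]
    - [-0.0003,0,-0.0007]
    - [-0.0003,0,-0.0007]
    - [-0.0003,0,-0.0007]
    - [-0.0003,0,-0.0007]
    - [0,0,-0.015]
    - [0,0,-0.05]
    - [0,0,-0.1]
    - [0,0,-0.15]
    - [0,0,-0.18]
    - [0,0,-0.18]
  grip: [1,0,0,0,0,0,0,0,0,0,0]

```text
clock: 32.22
tool_pos: [0.5106, 0.4209, 0.3098]
eef_rot: [0.706, 0.675, -0.153, 0.149]
contact_force: [-0.3, 0.6, -0.8]
opening: 0.998
finger_force: 0.0
```

```bash
python3 - <<'E'
from h import *
import cv2
print(pose()[0],r.get_state()['contact_force'])
look("beaker");look("ball1",f="find_in");look("pan");look("shutter_grip")
for c,(y,x) in(("side",(110,180)),("top",(170,120))):
    i=cams.snapshot(c)[:,:,::-1]
    cv2.imwrite(f"pics/{c}4.png",cv2.resize(i[y:y+110,x:x+140],None,fx=4,fy=4,interpolation=3))
a=cv2.imread("pics/side4.png");b=cv2.imread("pics/top4.png");cv2.imwrite("pics/f.png",cv2.resize(np.hstack([a,b]),None,fx=.71,fy=.71))
E
```

```text
[0.5106 0.4209 0.3098] [-0.2705  0.6429 -0.7696]
beaker side [([0.5059, 0.3465, 0.0708], 0.97), ([0.479, 0.3416, 0.0], 0.29)]
beaker top [([0.5033, 0.3445, 0.0684], 0.98)]
ball1 side []
ball1 top [([0.5122, 0.3475, 0.0958], 0.5), ([0.4934, 0.351, 0.0905], 0.49)]
pan side [([0.5082, 0.3405, 0.0666], 0.77)]
pan top [([0.5048, 0.3435, 0.07], 0.85)]
shutter_grip side [([0.5908, -0.1991, 0.2307], 0.93)]
shutter_grip top [([0.5859, -0.196, 0.2324], 0.89)]
```

View pics/f.png

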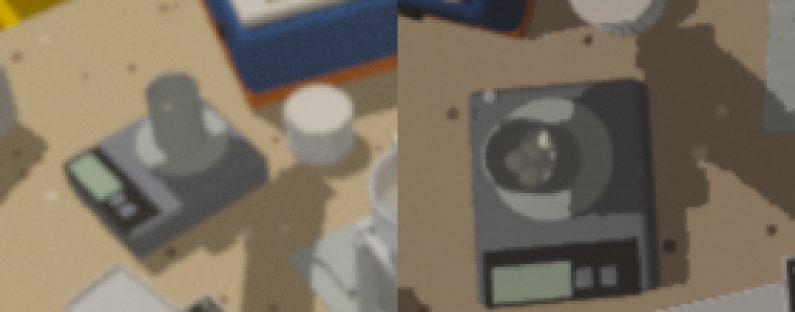

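The beaker stands upright near the middle of the pan in both views, at (175,130) on the left and (530,155) on the right. The balls are inside it, and the gripper is clear.

```bash
python3 -c "
from plant import r
print(r.finish_job())"
```

```text
the job is handed in; nothing more can be done
None
```

The job is handed in at about 33 s: the beaker was filled with the shutter opened and fully shut again, and it now stands upright near the middle of the balance pan, released. I did not count all six balls one by one; the empty hopper, the measured load and no stray balls in the pictures point to all six being in it.

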